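# Load a counting cassette into the slide reader

## Task

Load the teal cassette into the slide reader by fingertip: push it across the tray flat against the steel rail, then keep it against the rail and slide it along until it is fully home in the corner pocket at the tray's front. Then push the tray all the way into the reader and move clear. Only push the cassette, never lift it, and leave everything else on the bench as it is.

Things in the scene. Friction and masses are not known exactly. Their poses are not given: they have to be found in the camera images.
- cassette: Teal counting cassette to be loaded: flat block 32 mm (its x) by 60 mm (its y) by 12 mm tall, 25 to 50 g, pale window, white port near its +y end. Origin: centre of its underside. Starts loose on the tray floor, 12 to 40 mm off the rail, 70 to 115 mm short of home, its y turned up to 0.3 rad from the rail's direction. Slides easily on tray and rail (friction about 0.2).
- seat (a point): Where the centre of the cassette's underside is when fully home. On the level tray floor (35 mm above the bench); moves with the tray. x points across the tray squarely to the rail (away from the robot), y along the rail to the tray's front (out of the reader), z up. The floor spans x -80 to +40 mm here, without a wall on the robot's side.
- rail (a point): On the steel rail's face at floor level, beside the seat (seat x +16 mm; axes as seat). The face is the plane x = 0 of this frame, square to x; the rail is 9 mm thick, 12 mm high above the tray floor and runs along y the full length of the tray, up to the end stop.
- end_stop (a point): End stop = inner face of the tray's purple front, at floor level (seat y +30 mm; axes as seat); the front is 30 mm thick and rises 30 mm above the tray floor. Corner of rail and end stop = the pocket.
- keeper (a point): Inner edge of the steel keeper that closes the pocket on the robot's side, 9 mm high (axes as seat). Its face, parallel to the rail and 34.5 mm from it, runs from here (15 mm before the end stop) to the end stop; a flared lead-in, also 9 mm high, goes back 11 mm further and about 14 mm towards the robot.
- tray_front (a point): Middle of the outer face of the tray's purple front, 42 mm above the bench; push here to shut the tray. Axes as seat: the face is square to y and is pushed towards -y. It is 138 mm wide (x) and spans 17 to 65 mm above the bench; the front is 30 mm thick. Moves with the tray.
- tray (a joint): How far the tray is pushed into the reader, m: 0 fully out (start, against its outer stop, cannot be drawn further), 0.195 fully in. Stays where left; pushing takes 3 to 5 N. Fully in, its front still stands 35 mm out from the reader's slot face (out: 230 mm). The hood is 66 to 95 mm tall at that face, sloping up to 200 mm behind.
- spare_cassette: Bystander, to be left alone: cream spare cassette of the same size with an amber window, lying flat on the bench on the robot's side of the tray; origin centre of underside
- marker: Bystander, to be left alone: white and blue marker pen, 115 mm long, lying on the bench beyond the rail; origin at its underside
- reagent_bottle: Bystander, to be left alone: brown reagent bottle, 42 mm diameter, 85 mm tall, standing beyond the rail; origin centre of underside
- tube_rack: Bystander, to be left alone: orange tube rack with small capped tubes, 100 x 55 mm, 38 mm tall, standing about 90 mm in front of the tray's front; origin centre of underside
- tip_box: Bystander, to be left alone: blue pipette-tip box with clear lid, 85 x 122 mm, 62 mm tall, further left; origin centre of underside
- pipette: Bystander, to be left alone: white pipette lying flat near the robot, about 230 mm long and 28 mm high; origin at its underside near the middle
Not all that is in view belongs to the job. Of the things shaped like the cassette, the teal one is meant.

How it is judged:
On the way, in this order (a step that is already met when the one before it is completed fails the run):
1. the cassette lies flat against the rail, still at least 40 mm short of home (x of cassette in the frame of seat above -0.0025 m and angle between the y axis of cassette and the y axis of seat, either way round below 0.05 rad and y of cassette in the frame of seat below -0.04 m), for 0.2 s.
2. the cassette is fully home in the corner pocket with the tray still out (x of cassette in the frame of seat above -0.0025 m and y of cassette in the frame of seat above -0.0025 m and angle between the y axis of cassette and the y axis of seat, either way round below 0.05 rad and value of joint tray below 0.01 m), for 0.2 s.
At the end, for the whole second after the job is handed in: The tray is pushed in to within 5 mm of its end, and the cassette lies at rest and flat on the tray in the corner pocket: within 2.5 mm of the rail, within 2.5 mm of the end stop and within 0.05 rad of the rail's direction (x of cassette in the frame of seat above -0.0025 m and y of cassette in the frame of seat above -0.0025 m and angle between the y axis of cassette and the y axis of seat, either way round below 0.05 rad and z of cassette in the frame of seat below 0.003 m and value of joint tray above 0.19 m and linear speed of cassette below 0.01 m/s); the robot touches nothing.
It fails at once if the cassette is lifted or tipped (more than 6 mm off the tray floor, or 0.15 rad) (z of cassette in the frame of seat above 0.006 m or angle between cassette's own z axis and vertical above 0.15 rad).
It fails at once if the cassette comes within 40 mm of home while more than 5 mm off the rail (y of cassette in the frame of seat above -0.04 m and x of cassette in the frame of seat below -0.005 m).
It fails at once if the cassette is pushed off the tray (z of cassette in the frame of seat below -0.005 m or x of cassette in the frame of seat below -0.08 m).
It fails at once if a bystander on the bench is moved (more than 15 mm) (distance of any of spare_cassette, marker, reagent_bottle, tube_rack, tip_box, pipette from where it was at the start of the episode above 0.015 m).
It also fails if it takes over 59 s, if anything falls off the work surface, if the arm or the gripper's body presses on something with over 40 N, if the wrist force passes 120 N, or if a joint passes its speed limit or range.

## Robot

A 7-joint arm with a two-finger parallel gripper is mounted at the origin on the work surface. World frame = base frame: x ahead of the robot, y to its left, z up, the work surface at z = 0. Lengths are in m, angles in rad, forces in N, time in s.
With the tool pointing down it reaches from about 0.425 to 0.925 m from the base axis. Payload 6.8 kg.
Tool frame: the origin (TCP) lies between the finger pads; the fingertips stand 22 mm ahead of it and the grasp point (between the pads) lies 3 mm ahead of it; z points along the fingers, y is the direction in which the jaws open and shut (so a half turn about z gives the same grasp; the last joint's range is limited). The gripper opens to 85 mm and grips with 20 to 120 N. Pads are 22 mm wide; open, the fingers measure 114 mm over their backs; the gripper's body (76 mm by 85 mm) begins 54 mm behind the grasp point. The pads swing forward as they close: fully open they stand 13 mm farther back than shut.
Start: joints at [1.113, 0.477, 0.022, 1.555, -0.011, 1.109, -0.083], TCP at [0.231, -0.634, 0.253] pointing down, gripper open.
Joint ranges: [-2.96, 2.96], [-0.34, 2.1], [-1.41, 1.46], [0.24, 2.44], [-1.37, 4.51], [0.17, 1.92], [-2.96, 2.96]. Speed limits (rad/s): [2.39, 2.39, 3.14, 3.14, 3.14, 3.14, 3.14].

## Interface

Orientations are given as a unit quaternion [w, x, y, z].
In Python, from station import bot gives the robot as it stands. The module is installed in compiled form; this text tells all that it offers.
- The arm moves only by the tool drive_tool, never from a script. Its argument "series" is one flat list of numbers, 7 for each row, row after row: the opening, from -1 (shut) to 1 (fully open), then the shift along the tool's x, y, z in mm, then the turn, a rotation vector about the tool's x, y, z in rad. In form: [jaw, x, y, z, wx, wy, wz, jaw, x, y, z, wx, wy, wz, ...]. A call has 1 to 12 rows; each row shifts and turns the commanded pose from where the row before left it, along the tool's axes as they then stand; what a row does not reach is not made up. A row lasts 1/8 s, in which the tool goes at most 62.5 mm and 10.7 degrees, less where a joint would pass 70% of its speed; a pose out of reach is approached as far as the arm can. A call with a gripper value outside its range is refused whole. The fingers move at their own pace and stop on an object; "force" is the grip in N (left out, the last holds). Time passes only in rows, so rows that do not move let the fingers close. It gives the time, the measured TCP pose, the force and the opening at its end, in the units of the state.
- bot.get_obs(): the state, without advancing time (a new reading comes with each control period).
- bot.read_camera(name): name is "scene" or "top" or "wrist"; returns a dict with "pixels" (420x560x3 uint8, blue, green, red), "camera_matrix" (3x3 intrinsics, pixels), "distortion" ([k1, k2, p1, p2, k3] as OpenCV has them; the pictures are not rectified), "rvec" (rotation vector, rad) and "tvec" (3), from world to camera coordinates, as OpenCV has them. Camera axes: x right, y down, z forward; pixel columns grow to the right and rows downward; lengths in m; the calibration is good to about 2 mm. A picture is of the moment at which its call begins. There is no depth.
- bot.hand_in(): hands the job in, once; it reports no verdict.
The state is a dict: "t": time; "q": joint angles; "joint_vel": joint speeds; "joint_torque": joint torques, N m; "eef_pos": TCP position; "tool_rot": TCP orientation; "contact_force": force on the tool from outside, world axes, zero at the start; "torque": the same for the moment, N m; "gripper_width": opening from 0.0 (shut) to 1.0 (fully open).
Only numpy, scipy, OpenCV 4.12 (cv2) and the standard library are available. Lean on these libraries where they do the work, as an engineer would, in place of code of your own. Each camera call takes 0.05 s, during which the arm holds its last target. There are 200 camera calls.

## Working session

There is one attempt and no reset: what is moved stays moved. The work goes in short steps, Python scripts to look and compute and a tool call to move; the robot and the scene stay as the last step left them, time stands still between calls to the robot, and variables do not carry over. Pictures are saved under pics/ and viewed, about 8 in all and at most 12, crops included, and the job is handed in when it is done.

Besides the shell and the picture viewer there is one more tool, called as name(argument=value, ...) on one line, values as JSON. drive_tool: Moves the arm, as the interface text tells. Its arguments: {"type":"object","properties":{"series":{"type":"array"},"force":{"type":"number"}},"required":["series"]}

```bash
mkdir -p pics
cat > h.py <<'E'
import numpy as np, cv2
from station import bot
def cam(n):
    c=bot.read_camera(n); c['R']=cv2.Rodrigues(np.array(c['rvec'],float))[0]; c['t']=np.array(c['tvec'],float).ravel()
    c['K']=np.array(c['camera_matrix'],float); c['d']=np.array(c['distortion'],float); return c
def ray(c,uv,z):
    p=cv2.undistortPoints(np.array(uv,float).reshape(-1,1,2),c['K'],c['d'])[:,0]
    d=np.c_[p,np.ones(len(p))]@c['R']; o=-c['R'].T@c['t']
    return o+d*((np.asarray(z)-o[2])/d[:,2])[:,None]
def proj(c,P):
    return cv2.projectPoints(np.array(P,float).reshape(-1,1,3),np.array(c['rvec'],float),c['t'],c['K'],c['d'])[0][:,0]
E
python3 - <<'E'
from h import *
o=bot.get_obs(); print(o)
for n in ['top','scene']:
    c=cam(n); cv2.imwrite(f'pics/{n}0.png',c['pixels']); print(n,-c['R'].T@c['t'],c['R'][2])
E
```

```text
{'t': 0.0, 'q': array([ 1.11292681,  0.47780422,  0.02230851,  1.55644764, -0.01148043,
        1.1093104 , -0.08309075]), 'joint_vel': array([ 1.24482776e-03, -7.03207017e-04,  1.92013403e-04,  1.14758692e-05,
       -1.71775274e-03,  6.09341148e-04, -1.18935472e-03]), 'joint_torque': array([ 1.17112268e-03, -5.96446788e+01,  1.60819005e+00, -2.81194353e+01,
        1.23627449e-02,  9.36535449e-03, -1.71116454e-05]), 'eef_pos': array([ 0.2311214 , -0.63360834,  0.25232393]), 'tool_rot': array([-8.91975431e-04,  9.84740319e-01,  1.74027746e-01, -2.28899386e-04]), 'contact_force': array([-0.6167636 , -0.19798312,  1.10050257]), 'torque': array([ 0.03233284, -0.04917482,  0.00308982]), 'gripper_width': 1.0010721137260041}
top [0.43623988 0.17134699 1.05110776] [ 0.08697841 -0.0059182  -0.99619262]
scene [1.31748211 0.46811892 0.68630029] [-0.74877308 -0.28790754 -0.59703276]
```

View pics/top0.png

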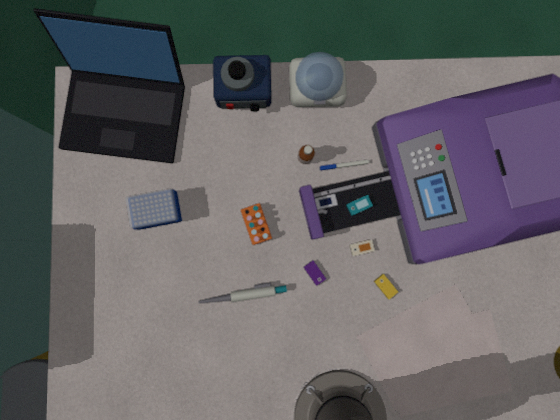

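View pics/scene0.png

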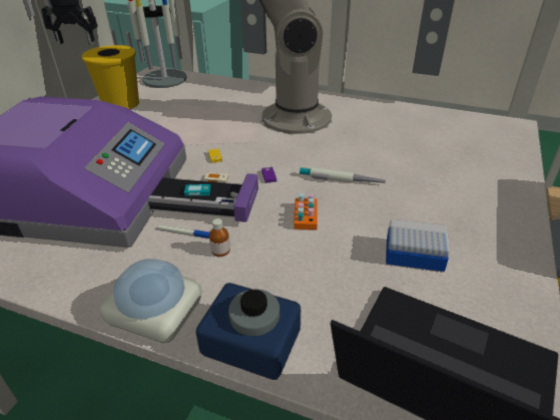

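The top view shows the tray running from about (310,210) to (395,190), with the teal cassette at (360,205). The rail is on the upper edge and the front at (312,212). I'll enlarge the tray next.

Run:
```python
from h import *
c=cam('top'); im=c['pixels']
cv2.imwrite('pics/crop0.png',cv2.resize(im[160:260,290:420],None,fx=6,fy=6,interpolation=cv2.INTER_CUBIC))
hsv=cv2.cvtColor(im,cv2.COLOR_BGR2HSV)
m=cv2.inRange(hsv,(80,90,40),(98,255,255)); m[:, :300]=0;m[:, 420:]=0;m[:160]=0;m[260:]=0
m=cv2.morphologyEx(m,cv2.MORPH_CLOSE,np.ones((5,5)))
for k in cv2.findContours(m,0,2)[0]:
    if cv2.contourArea(k)<30: continue
    r=cv2.minAreaRect(k); b=cv2.boxPoints(r); P=ray(c,b,.047); print('teal',r,P.round(4).tolist(),P.mean(0))
p=cv2.inRange(hsv,(125,80,30),(150,255,255)); p[:, :295]=0;p[:,330:]=0;p[:170]=0;p[250:]=0
for k in cv2.findContours(p,0,2)[0]:
    if cv2.contourArea(k)<100: continue
    r=cv2.minAreaRect(k); b=cv2.boxPoints(r); P=ray(c,b,.065); print('front',r,P.round(4).tolist(),P.mean(0))
```

```text
teal ((359.2000427246094, 204.89999389648438), (13.416407585144043, 24.59674644470215), 63.43495178222656) [[0.5416, -0.0287, 0.047], [0.5689, -0.0865, 0.047], [0.5375, -0.1006, 0.047], [0.5104, -0.0429, 0.047]] [ 0.53960872 -0.06465839  0.047     ]
front ((311.41180419921875, 211.64706420898438), (52.872764587402344, 13.096922874450684), 75.96376037597656) [[0.5851, 0.0912, 0.065], [0.5926, 0.0588, 0.065], [0.462, 0.0307, 0.065], [0.4547, 0.0628, 0.065]] [0.52360182 0.06085391 0.065     ]
```

View pics/crop0.png

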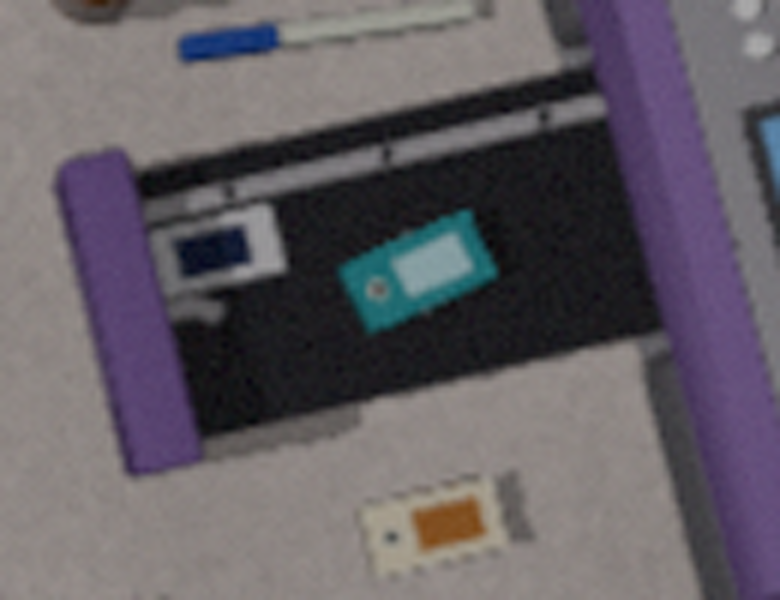

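Tray yaw is about 0.21 rad, and the cassette sits about 80 mm short of home with its front end turned towards the robot. I'll raise the arm, align the yaw and move over the tray with the jaws shut.

drive_tool(series=[-1,0,0,-40,0,0,0.07,-1,0,0,-40,0,0,0.068,-1,0,0,-40,0,0,0])

```text
t: 0.52
eef_pos: [0.2313, -0.6339, 0.3741]
tool_rot: [-0.0, 0.994, 0.105, -0.0]
contact_force: [-0.0, -0.9, 0.1]
gripper_width: 0.377
```

drive_tool(series=[-1,31,-42,0,0,0,0,-1,31,-42,0,0,0,0,-1,31,-42,0,0,0,0,-1,31,-42,0,0,0,0,-1,31,-42,0,0,0,0,-1,31,-42,0,0,0,0,-1,31,-42,0,0,0,0,-1,31,-42,0,0,0,0,-1,31,-42,0,0,0,0,-1,31,-42,0,0,0,0,-1,31,-42,0,0,0,0,-1,31,-42,0,0,0,0])

```text
t: 2.02
eef_pos: [0.4894, -0.0617, 0.3733]
tool_rot: [0.0, 0.994, 0.106, 0.0]
contact_force: [1.0, -0.1, 1.0]
gripper_width: -0.001
```

Run:
```python
from h import *
o=bot.get_obs(); print(o['t'],o['eef_pos'],o['tool_rot'],2*np.arctan2(o['tool_rot'][2],o['tool_rot'][1]))
c=cam('wrist'); cv2.imwrite('pics/w1.png',c['pixels']); print(-c['R'].T@c['t'],c['R'])
```

```text
2.025 [ 0.48937584 -0.06169798  0.37327806] [1.32752134e-04 9.94413773e-01 1.05552020e-01 2.39889094e-05] 0.2114980140000562
[ 0.56805709 -0.04619253  0.49323093] [[ 2.10817258e-01 -9.77525276e-01  6.46814420e-04]
 [-9.28465024e-01 -2.00029638e-01  3.12955018e-01]
 [-3.05792059e-01 -6.65768635e-02 -9.49767728e-01]]
```

View pics/w1.png

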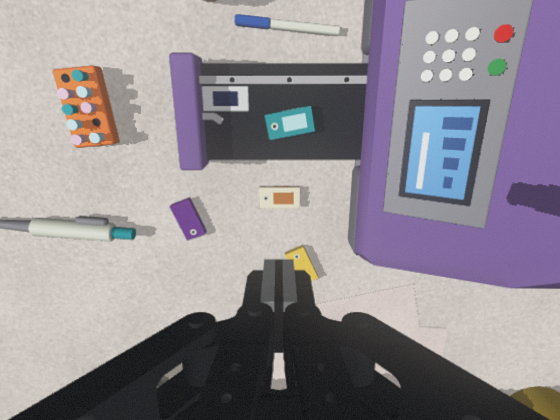

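The wrist view is aligned with the tray. The rail is at row 80 or so, the front's inner edge at column 203, and the cassette at (290,123). The label in the pocket is a flat print. I'll measure all of these here.

```bash
cat > meas.py <<'E'
from h import *
c=cam('wrist'); im=c['pixels']; hsv=cv2.cvtColor(im,cv2.COLOR_BGR2HSV); g=cv2.GaussianBlur(cv2.cvtColor(im,cv2.COLOR_BGR2GRAY),(3,3),0).astype(float)
th=0.2115; X=np.array([np.cos(th),np.sin(th)]);Y=np.array([-np.sin(th),np.cos(th)])
def rows(cols):
    u=[]
    for x in cols:
        s=np.diff(g[60:105,x]); 
        k=np.argmin(s); 
        if s[k]<-15: u.append((x,60.5+k))
    return np.array(u)
u=rows(range(255,355,3)); P=ray(c,u,.047)[:,:2]
f=np.polyfit(P@Y,P@X,1); r=(P@X)-np.polyval(f,P@Y); ok=abs(r)<.002; f=np.polyfit(P[ok]@Y,P[ok]@X,1)
print('rail n',ok.sum(),'slope',f[0],'railx',np.median(P[ok]@X), np.median(u[:,1]))
m=cv2.inRange(hsv,(120,60,30),(155,255,255)); m[:,:160]=0; m[:,230:]=0
e=np.array([(np.flatnonzero(m[y])[-1]+.5,y) for y in range(120,160,2) if m[y].any()])
P=ray(c,e,.065)[:,:2]; fy=np.median(P@Y); print('front inner y',fy,np.std(P@Y),'slope',np.polyfit(P@X,P@Y,1)[0],np.median(e[:,0]))
t=cv2.inRange(hsv,(80,90,40),(98,255,255)); t[:,:240]=0;t[:,350:]=0;t[:60]=0;t[170:]=0
t=cv2.morphologyEx(t,cv2.MORPH_CLOSE,np.ones((9,9))); k=max(cv2.findContours(t,0,2)[0],key=cv2.contourArea)
R=cv2.minAreaRect(k); P=ray(c,cv2.boxPoints(R),.047)[:,:2]; C=P.mean(0)
e1,e2=P[1]-P[0],P[2]-P[1]; l=e1 if np.linalg.norm(e1)>np.linalg.norm(e2) else e2
l=l*np.sign(l@Y)
print('size',np.linalg.norm(e1),np.linalg.norm(e2),'C',C,'XY',C@X,C@Y,'ang',np.arctan2(l@X,l@Y)); print('corners',np.c_[P@X,P@Y].round(4).tolist())
o=bot.get_obs(); q=o['eef_pos'][:2]; print('tcp XY',q@X,q@Y,o['eef_pos'][2],'t',o['t'],'F',o['contact_force'])
E
python3 meas.py
```

```text
rail n 5 slope -0.007083299212066215 railx 0.5839425922793164 67.5
front inner y -0.07243502309369182 0.0013423138222731332 slope -0.04090154405554509 210.5
size 0.06017587479106379 0.03260842178296862 C [ 0.5401582  -0.06713923] XY 0.5140276047548383 -0.179036805289557 ang -0.18526326757186157
corners [[0.5245, -0.146], [0.5356, -0.2051], [0.5039, -0.2128], [0.4922, -0.1523]]
tcp XY 0.46761095735366887 -0.15851974368478194 0.3733284444122231 t 2.125 F [-0.2159915  -0.07017048  0.90735028]
```

Run:
```python
from h import *
c=cam('wrist'); im=c['pixels']
cv2.imwrite('pics/w1c.png',cv2.resize(im[50:175,165:365],None,fx=4,fy=4,interpolation=cv2.INTER_CUBIC))
g=cv2.cvtColor(im,cv2.COLOR_BGR2GRAY)
for x in (262,320): print(x,g[60:100,x].tolist())
for y in (125,150): print(y,g[y,190:225].tolist())
```

```text
262 [200, 196, 190, 163, 141, 107, 76, 73, 74, 75, 73, 77, 77, 71, 74, 72, 70, 87, 177, 181, 181, 180, 181, 181, 180, 160, 89, 69, 66, 70, 71, 69, 67, 67, 64, 66, 67, 69, 63, 67]
320 [200, 194, 195, 196, 199, 183, 106, 72, 75, 75, 73, 77, 74, 72, 71, 71, 68, 76, 127, 183, 184, 184, 181, 183, 185, 182, 112, 64, 67, 65, 66, 66, 67, 64, 64, 67, 66, 65, 64, 69]
125 [124, 122, 123, 122, 122, 124, 123, 123, 119, 123, 121, 116, 107, 92, 83, 75, 75, 78, 72, 63, 59, 61, 60, 58, 60, 60, 60, 58, 58, 59, 60, 62, 75, 96, 107]
150 [122, 125, 122, 124, 120, 124, 121, 122, 123, 121, 122, 122, 117, 113, 102, 89, 80, 76, 80, 77, 72, 64, 64, 64, 63, 64, 60, 61, 62, 62, 63, 61, 60, 63, 60]
```

View pics/w1c.png

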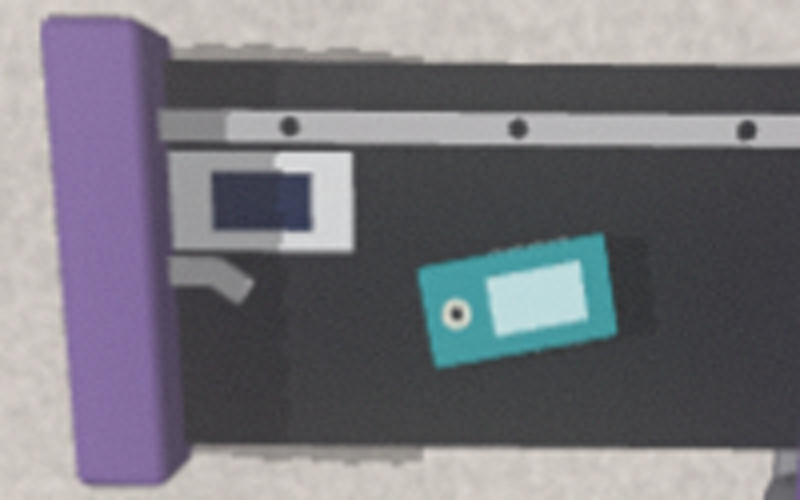

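Run:
```python
from h import *
c=cam('wrist'); th=0.2115; X=np.array([np.cos(th),np.sin(th)]);Y=np.array([-np.sin(th),np.cos(th)])
def s(uv,z):
    P=ray(c,uv,z)[:,:2]; print(z,np.c_[P@X,P@Y].round(4).tolist())
s([(225,85.5),(262,85.8),(320,86.1),(360,86.6)],.047)
s([(207,70),(212,161)],.035)
s([(199.5,65),(204.5,160)],.065)
s([(210,164.5-3.5),(300,161.5)],.035)
```

```text
0.047 [[0.5584, -0.0969], [0.5584, -0.1423], [0.5585, -0.2135], [0.5582, -0.2626]]
0.035 [[0.5765, -0.0736], [0.4629, -0.0734]]
0.065 [[0.5797, -0.0711], [0.4696, -0.0699]]
0.035 [[0.4629, -0.0707], [0.4632, -0.1923]]
```

Rail face is at X=0.5584 and the end stop at Y=-0.072, so the seat is at (0.5424, -0.102) in tray axes. The cassette is at (-28, -77) mm relative to the seat, turned -0.185 rad. I'll descend on the robot's side of it.

drive_tool(series=[-1,-8,20,50,0,0,0,-1,0,0,55,0,0,0,-1,0,0,55,0,0,0,-1,0,0,55,0,0,0,-1,0,0,50,0,0,0,-1,0,0,30,0,0,0,-1,0,0,16,0,0,0,-1,0,0,0,0,0,0])

```text
t: 3.22
eef_pos: [0.4849, -0.0853, 0.0619]
tool_rot: [0.0, 0.994, 0.105, -0.001]
contact_force: [-0.6, -0.5, 0.7]
gripper_width: -0.001
```

```bash
python3 meas.py
python3 - <<'E'
from h import *
c=cam('wrist'); cv2.imwrite('pics/w2.png',c['pixels'])
E
```

```text
Traceback (most recent call last):
  File "meas.py", line 11, in <module>
    u=rows(range(255,355,3)); P=ray(c,u,.047)[:,:2]
                                ~~~^^^^^^^^^^
  File "h.py", line 7, in ray
    p=cv2.undistortPoints(np.array(uv,float).reshape(-1,1,2),c['K'],c['d'])[:,0]
      ~~~~~~~~~~~~~~~~~~~^^^^^^^^^^^^^^^^^^^^^^^^^^^^^^^^^^^^^^^^^^^^^^^^^^
cv2.error: OpenCV(4.12.0) /io/opencv/modules/calib3d/src/undistort.dispatch.cpp:347: error: (-215:Assertion failed) CV_IS_MAT(_src) && CV_IS_MAT(_dst) && (_src->rows == 1 || _src->cols == 1) && (_dst->rows == 1 || _dst->cols == 1) && _src->cols + _src->rows - 1 == _dst->rows + _dst->cols - 1 && (CV_MAT_TYPE(_src->type) == CV_32FC2 || CV_MAT_TYPE(_src->type) == CV_64FC2) && (CV_MAT_TYPE(_dst->type) == CV_32FC2 || CV_MAT_TYPE(_dst->type) == CV_64FC2) in function 'cvUndistortPointsInternal'
```

View pics/w2.png

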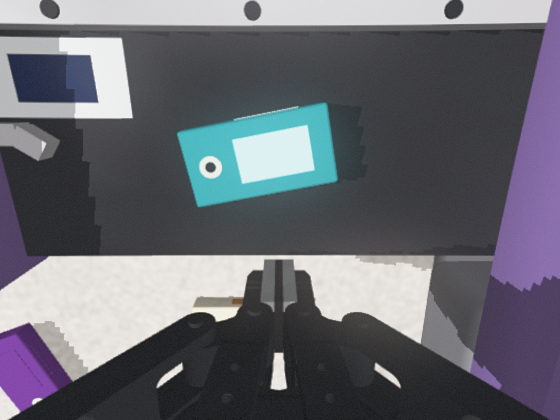

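The close view shows the narrow shut fingertips at columns 264–296, row 260 or so, and the cassette centred at about (258,155). I'll measure again from here with a simpler script.

```bash
cat > m2.py <<'E'
from h import *
import sys
th=0.2115; X=np.array([np.cos(th),np.sin(th)]);Y=np.array([-np.sin(th),np.cos(th)]); S=np.array([.5424,-.102])
def m(n):
    c=cam(n); hsv=cv2.cvtColor(c['pixels'],cv2.COLOR_BGR2HSV)
    W=[o for o in [S+np.array([a,b]) for a,b in [(-.08,.03),(.02,.03),(.02,-.15),(-.08,-.15)]]]
    roi=np.zeros(hsv.shape[:2],np.uint8); cv2.fillPoly(roi,[proj(c,[np.r_[w[0]*X+w[1]*Y,.047] for w in W]).astype(np.int32)],255)
    t=cv2.inRange(hsv,(80,90,40),(98,255,255))&roi; t=cv2.morphologyEx(t,cv2.MORPH_OPEN,np.ones((3,3)))
    ks=[k for k in cv2.findContours(t,0,2)[0] if cv2.contourArea(k)>40]
    pts=np.vstack(ks)[:,0].astype(float); P=ray(c,pts,.047)[:,:2]; Q=np.c_[P@X,P@Y]-S
    R=cv2.minAreaRect((Q*1000).astype(np.float32)); b=cv2.boxPoints(R); e=[b[1]-b[0],b[2]-b[1]]; l=max(e,key=np.linalg.norm); l=l*np.sign(l[1])
    print(n,'centre mm',np.round(R[0],1),'size',np.round(R[1],1),'ang',round(float(np.arctan2(l[0],l[1])),3))
for n in sys.argv[1:]: m(n)
o=bot.get_obs(); q=o['eef_pos'][:2]; print('tcp seat mm',1000*(np.array([q@X,q@Y])-S),o['eef_pos'][2],'t',o['t'],'F',o['contact_force'].round(1))
E
python3 m2.py wrist top
python3 - <<'E'
from h import *
exec(open('m2.py').read().split('def m')[0])
c=cam('wrist')
for uv,z in [([(60,27),(250,28),(450,24)],.047),([(264,262),(296,262)],.04),([(150,255),(400,255)],.035)]:
    P=ray(c,uv,z)[:,:2]; print((1000*(np.c_[P@X,P@Y]-S)).round(1).tolist())
E
```

```text
wrist centre mm [-27.9 -76.9] size [32.3 59.6] ang -0.19
top centre mm [-28.4 -74.4] size [34.5 64.5] ang -0.179
tcp seat mm [-84.57631951 -82.99908586] 0.06359746728585924 t 3.425 F [ 0.1 -0.4  0.7]
[[18.4, -7.1], [18.7, -74.3], [19.7, -145.4]]
[[-77.7, -77.9], [-77.7, -92.8]]
[[-76.4, -23.2], [-76.4, -142.8]]
```

drive_tool(series=[-1,0,-10,0,0,0,0,-1,8,0,0,0,0,0,-1,8,0,0,0,0,0,-1,5,0,0,0,0,0,-1,5,0,0,0,0,0,-1,5,0,0,0,0,0,-1,5,0,0,0,0,0,-1,5,0,0,0,0,0,-1,4,0,0,0,0,0,-1,0,0,0,0,0,0])

```text
t: 4.72
eef_pos: [0.5277, -0.0651, 0.0623]
tool_rot: [-0.0, 0.994, 0.106, 0.0]
contact_force: [0.4, 0.2, 0.6]
gripper_width: -0.002
```

```bash
python3 m2.py wrist top
```

```text
wrist centre mm [-11.  -79.6] size [59.6 34.3] ang 0.008
top centre mm [ -9.7 -61.6] size [33.8 31.1] ang 0.233
tcp seat mm [-40.6285074  -72.43187719] 0.06224551936610289 t 4.825 F [ 0.2  1.2 -0. ]
```

It has turned flat. I'll press it onto the rail gently.

drive_tool(series=[-1,4,0,0,0,0,0,-1,4,0,0,0,0,0,-1,2,0,0,0,0,0,-1,1,0,0,0,0,0,-1,0,0,0,0,0,0])

```text
t: 5.45
eef_pos: [0.5381, -0.0628, 0.0623]
tool_rot: [-0.0, 0.994, 0.106, -0.0]
contact_force: [-0.4, 0.3, -0.2]
gripper_width: -0.001
```

```bash
python3 m2.py wrist
```

```text
wrist centre mm [ -0.7 -79.6] size [59.6 34.1] ang 0.012
tcp seat mm [-29.51599455 -72.45912212] 0.06229073888366713 t 5.5 F [ 0.2  0.4 -0.5]
```

drive_tool(series=[-1,1,0,0,0,0,0,-1,1,0,0,0,0,0,-1,0,0,0,0,0,0])

```text
t: 5.88
eef_pos: [0.5402, -0.0624, 0.0623]
tool_rot: [-0.0, 0.994, 0.106, 0.0]
contact_force: [0.0, -0.3, 1.1]
gripper_width: -0.004
```

drive_tool(series=[-1,0.5,0,0,0,0,0,-1,0.5,0,0,0,0,0,-1,0,0,0,0,0,0])

```text
t: 6.25
eef_pos: [0.5411, -0.0623, 0.0623]
tool_rot: [0.0, 0.994, 0.106, 0.0]
contact_force: [0.1, 0.4, 0.5]
gripper_width: 0.003
```

```bash
python3 m2.py wrist
```

```text
wrist centre mm [  1.7 -79.5] size [33.1 59.6] ang -0.001
tcp seat mm [-26.45110041 -72.47873324] 0.06230279603100938 t 6.3 F [0.2 0.2 0.3]
```

drive_tool(series=[-1,0.5,0,0,0,0,0,-1,0.5,0,0,0,0,0,-1,0,0,0,0,0,0])

```text
t: 6.68
eef_pos: [0.5421, -0.062, 0.0623]
tool_rot: [-0.0, 0.994, 0.106, 0.0]
contact_force: [-0.1, -0.3, 1.1]
gripper_width: -0.004
```

```bash
python3 m2.py wrist;  python3 - <<'E'
from h import *
c=cam('wrist'); cv2.imwrite('pics/w3.png',c['pixels'])
E
```

```text
wrist centre mm [  2.3 -79.5] size [32.3 59.6] ang -0.001
tcp seat mm [-25.4253646  -72.47031786] 0.06232613372660413 t 6.725 F [ 0.2  0.3 -0.7]
```

View pics/w3.png

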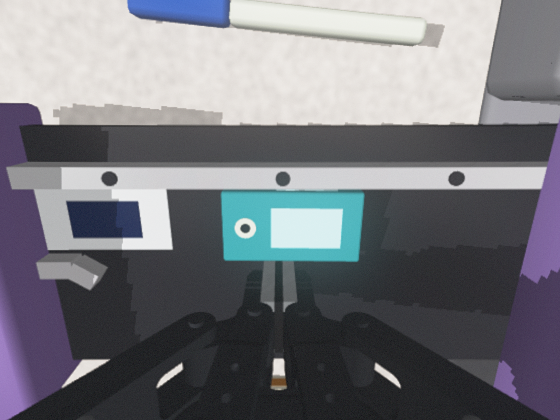

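The cassette (columns 222–363, rows 191–262) lies parallel to the rail, whose lower edge is at row 189, with almost no gap. I'll press a little more until the force shows contact.

drive_tool(series=[-1,0.5,0,0,0,0,0,-1,0.5,0,0,0,0,0,-1,0,0,0,0,0,0])

```text
t: 7.15
eef_pos: [0.5431, -0.0618, 0.0623]
tool_rot: [0.0, 0.994, 0.106, 0.0]
contact_force: [0.3, 0.1, -0.3]
gripper_width: -0.004
```

```bash
python3 m2.py;  python3 - <<'E'
from h import *
c=cam('wrist'); 
for x in (235,350): print(c['pixels'][180:200,x].tolist())
E
```

```text
tcp seat mm [-24.40494964 -72.47763379] 0.062316083810762146 t 7.15 F [ 0.3  0.1 -0.3]
[[206, 205, 203], [210, 207, 206], [209, 205, 203], [208, 206, 205], [208, 206, 205], [208, 206, 204], [210, 208, 206], [210, 208, 206], [210, 208, 206], [208, 207, 207], [211, 208, 207], [185, 181, 165], [166, 158, 90], [175, 168, 74], [187, 180, 79], [191, 183, 80], [190, 182, 79], [191, 185, 82], [187, 182, 79], [190, 182, 79]]
[[211, 209, 208], [211, 210, 211], [211, 209, 208], [210, 208, 208], [213, 209, 210], [212, 210, 209], [212, 210, 209], [213, 210, 210], [212, 210, 209], [211, 208, 208], [209, 207, 207], [179, 176, 166], [143, 139, 89], [156, 150, 68], [177, 171, 77], [188, 181, 82], [189, 182, 81], [191, 182, 82], [191, 183, 83], [189, 182, 82]]
```

drive_tool(series=[-1,0.5,0,0,0,0,0,-1,0.5,0,0,0,0,0,-1,0,0,0,0,0,0])

```text
t: 7.58
eef_pos: [0.5435, -0.0618, 0.0621]
tool_rot: [0.0, 0.994, 0.106, -0.001]
contact_force: [-1.4, -0.8, 0.5]
gripper_width: -0.003
```

drive_tool(series=[-1,0.5,0,0,0,0,0,-1,0.5,0,0,0,0,0,-1,0,0,0,0,0,0,-1,0,0,0,0,0,0])

```text
t: 8.07
eef_pos: [0.5436, -0.0618, 0.0619]
tool_rot: [0.0, 0.994, 0.106, -0.001]
contact_force: [-5.9, -0.4, 2.1]
gripper_width: 0.0
```

```bash
python3 m2.py wrist
```

```text
wrist centre mm [  3.3 -79.4] size [30.9 59.6] ang -0.001
tcp seat mm [-23.94153015 -72.50906899] 0.06188026002627545 t 8.125 F [-5.8 -0.7  1.8]
```

Firm contact at 6 N, square and 79 mm short of home, so step 1 is met. Next I'll go around to the rear end.

drive_tool(series=[-1,-12,0,0,0,0,0,-1,-12,0,0,0,0,0,-1,0,20,0,0,0,0,-1,0,20,0,0,0,0,-1,0,19,0,0,0,0,-1,16,0,0,0,0,0,-1,16,0,0,0,0,0,-1,15,0,0,0,0,0,-1,0,0,0,0,0,0])

```text
t: 9.25
eef_pos: [0.5814, -0.1133, 0.0624]
tool_rot: [-0.0, 0.994, 0.106, 0.001]
contact_force: [0.3, 0.4, 0.2]
gripper_width: -0.001
```

```bash
python3 m2.py wrist
python3 - <<'E'
from h import *
c=cam('wrist'); cv2.imwrite('pics/w4.png',c['pixels'])
E
```

```text
wrist centre mm [  3.1 -80.8] size [30.9 61.2] ang -0.0
tcp seat mm [   1.05804755 -131.01714617] 0.06213062645508799 t 9.3 F [ 0.3 -0.9  0.5]
```

View pics/w4.png

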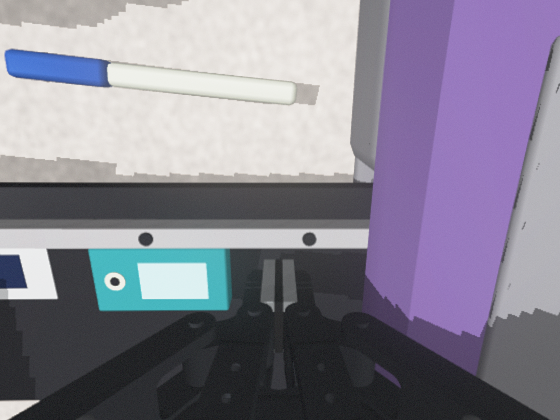

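The tip is at columns 264–296 behind the cassette's rear end (column 230), which is still flush with the rail. I'll slide it along.

drive_tool(series=[-1,0,-5,0,0,0,0,-1,0,-5,0,0,0,0,-1,0.1,-4,0,0,0,0,-1,0.2,-4,0,0,0,0,-1,0.2,-4,0,0,0,0,-1,0.2,-4,0,0,0,0,-1,0.2,-4,0,0,0,0,-1,0.2,-4,0,0,0,0,-1,0.2,-4,0,0,0,0,-1,0.2,-4,0,0,0,0,-1,0,0,0,0,0,0])

```text
t: 10.72
eef_pos: [0.5725, -0.0724, 0.0623]
tool_rot: [-0.0, 0.994, 0.106, 0.0]
contact_force: [0.6, 1.4, -0.0]
gripper_width: 0.004
```

```bash
python3 m2.py wrist
```

```text
wrist centre mm [  3.1 -48.9] size [60.1 31. ] ang 0.003
tcp seat mm [  2.07300848 -89.27153814] 0.062306733345059255 t 10.775 F [-0.9 -0.4 -0.1]
```

drive_tool(series=[-1,0.1,-4,0,0,0,0,-1,0.1,-4,0,0,0,0,-1,0.1,-4,0,0,0,0,-1,0.1,-4,0,0,0,0,-1,0.1,-4,0,0,0,0,-1,0.1,-4,0,0,0,0,-1,0.1,-4,0,0,0,0,-1,0.1,-4,0,0,0,0,-1,0.1,-4,0,0,0,0,-1,0.1,-4,0,0,0,0,-1,0,0,0,0,0,0])

```text
t: 12.15
eef_pos: [0.565, -0.0331, 0.0623]
tool_rot: [-0.0, 0.994, 0.106, 0.0]
contact_force: [-0.4, -0.0, -0.3]
gripper_width: 0.005
```

```bash
python3 m2.py wrist
```

```text
wrist centre mm [ 3. -9.] size [59.8 31. ] ang 0.0
tcp seat mm [  3.06308799 -49.28232123] 0.0623139011581131 t 12.2 F [0.5 0.5 0.1]
```

drive_tool(series=[-1,0,-2,0,0,0,0,-1,0,-2,0,0,0,0,-1,0,-1,0,0,0,0,-1,0,-1,0,0,0,0,-1,0,-0.5,0,0,0,0,-1,0,-0.5,0,0,0,0,-1,0,0,0,0,0,0])

```text
t: 13.08
eef_pos: [0.5636, -0.0267, 0.0623]
tool_rot: [0.0, 0.994, 0.106, 0.0]
contact_force: [-0.2, -0.2, 0.4]
gripper_width: -0.001
```

drive_tool(series=[-1,0,-0.5,0,0,0,0,-1,0,-0.5,0,0,0,0,-1,0,0,0,0,0,0])

```text
t: 13.45
eef_pos: [0.5634, -0.0257, 0.0623]
tool_rot: [-0.0, 0.994, 0.106, 0.0]
contact_force: [0.6, -1.0, 0.7]
gripper_width: -0.002
```

drive_tool(series=[-1,0,-0.5,0,0,0,0,-1,0,-0.5,0,0,0,0,-1,0,0,0,0,0,0])

```text
t: 13.82
eef_pos: [0.5631, -0.0247, 0.0623]
tool_rot: [-0.0, 0.994, 0.106, -0.0]
contact_force: [0.5, 0.2, 0.0]
gripper_width: -0.0
```

```bash
python3 m2.py wrist
```

```text
wrist centre mm [ 2.9 -0.9] size [59.7 31. ] ang 0.001
tcp seat mm [  3.029315   -40.39884326] 0.062303338047484745 t 13.875 F [-0.2  0.6  0.4]
```

Free travel still. I'll creep on until contact shows.

drive_tool(series=[-1,0,-0.5,0,0,0,0,-1,0,-0.5,0,0,0,0,-1,0,0,0,0,0,0])

```text
t: 14.25
eef_pos: [0.5629, -0.0237, 0.0623]
tool_rot: [-0.0, 0.994, 0.106, -0.0]
contact_force: [-0.2, 0.6, 0.5]
gripper_width: 0.002
```

drive_tool(series=[-1,0,-0.5,0,0,0,0,-1,0,-0.5,0,0,0,0,-1,0,0,0,0,0,0])

```text
t: 14.62
eef_pos: [0.5627, -0.0227, 0.0623]
tool_rot: [-0.0, 0.994, 0.106, -0.0]
contact_force: [-0.2, 0.2, 0.5]
gripper_width: -0.001
```

```bash
python3 m2.py wrist
python3 - <<'E'
from h import *
c=cam('wrist'); cv2.imwrite('pics/w5.png',c['pixels'])
E
```

```text
wrist centre mm [2.9 0.8] size [59.3 31. ] ang 0.001
tcp seat mm [  3.04728589 -38.43038907] 0.062317217527075905 t 14.675 F [-0.1  0.2  0.8]
```

View pics/w5.png

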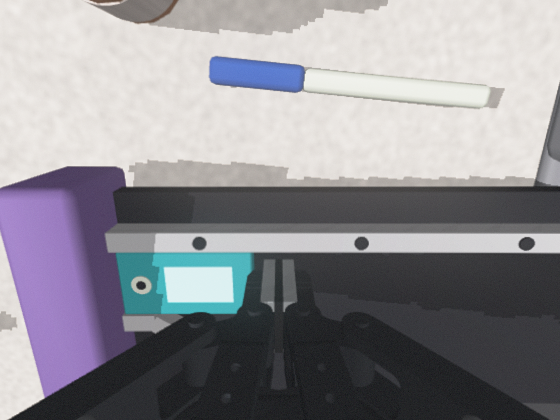

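The cassette is now between rail and keeper, with its front end at the purple inner face (column 117 or so).

drive_tool(series=[-1,0,-0.5,0,0,0,0,-1,0,-0.5,0,0,0,0,-1,0,0,0,0,0,0])

```text
t: 15.1
eef_pos: [0.5625, -0.0218, 0.0623]
tool_rot: [-0.0, 0.994, 0.106, 0.0]
contact_force: [0.3, -0.4, -0.3]
gripper_width: 0.002
```

drive_tool(series=[-1,0,-0.5,0,0,0,0,-1,0,-0.5,0,0,0,0,-1,0,0,0,0,0,0])

```text
t: 15.48
eef_pos: [0.5623, -0.0208, 0.0623]
tool_rot: [-0.0, 0.994, 0.106, -0.0]
contact_force: [0.7, -0.3, 0.1]
gripper_width: 0.002
```

drive_tool(series=[-1,0,-0.5,0,0,0,0,-1,0,-0.5,0,0,0,0,-1,0,0,0,0,0,0])

```text
t: 15.85
eef_pos: [0.5622, -0.0201, 0.0623]
tool_rot: [0.0, 0.994, 0.106, 0.0]
contact_force: [0.3, -1.4, 0.3]
gripper_width: 0.002
```

drive_tool(series=[-1,0,-0.5,0,0,0,0,-1,0,-0.5,0,0,0,0,-1,0,0,0,0,0,0])

```text
t: 16.23
eef_pos: [0.5621, -0.0186, 0.0626]
tool_rot: [-0.0, 0.994, 0.106, 0.0]
contact_force: [0.3, -1.1, 2.8]
gripper_width: -0.006
```

```bash
python3 m2.py wrist
```

```text
wrist centre mm [3.1 2.1] size [56.9 31.1] ang 0.001
tcp seat mm [  3.30113501 -34.2673062 ] 0.06255639935346656 t 16.275 F [ 0.6 -0.6  2.6]
```

The upward force and the z rise suggest the tip is riding up. I'll back off and look.

drive_tool(series=[-1,0,2,0,0,0,0,-1,0,3,0,0,0,0,-1,0,0,0,0,0,0])

```text
t: 16.65
eef_pos: [0.5633, -0.024, 0.0625]
tool_rot: [0.0, 0.994, 0.105, 0.0]
contact_force: [-0.7, 1.0, 4.7]
gripper_width: 0.004
```

```bash
sed -i 's/(-.08,.03),(.02,.03)/(-.08,.045),(.02,.045)/' m2.py; python3 m2.py wrist
python3 - <<'E'
from h import *
c=cam('wrist'); cv2.imwrite('pics/w6.png',cv2.resize(c['pixels'][200:350,60:310],None,fx=3,fy=3,interpolation=cv2.INTER_CUBIC))
E
```

```text
wrist centre mm [ 3.1 -1.9] size [59.9 31.1] ang 0.001
tcp seat mm [  3.23871787 -39.64650126] 0.06247183396870112 t 16.7 F [0.7 0.6 4.8]
```

View pics/w6.png

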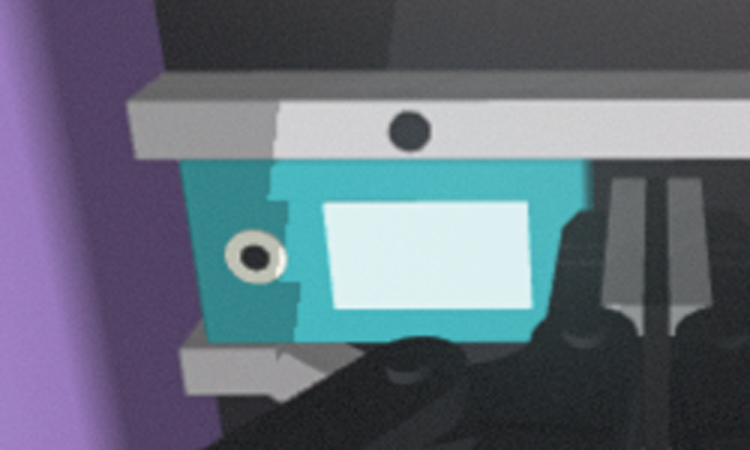

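The cassette has been dragged back about 4–5 mm. The bevelled back of the finger wedged over its top edge, and I still read +4.8 N in z. I'll release upward, then turn the tool 90° so the flat sides of the fingers do the pushing.

drive_tool(series=[-1,0,0,-1,0,0,0,-1,0,0,-1,0,0,0,-1,0,0,-2,0,0,0,-1,0,0,0,0,0,0])

```text
t: 17.25
eef_pos: [0.5629, -0.0238, 0.0664]
tool_rot: [0.0, 0.994, 0.106, 0.0]
contact_force: [-0.1, -0.4, 1.6]
gripper_width: 0.001
```

```bash
python3 m2.py wrist; python3 -c "
from station import bot; print(bot.get_obs()['q'])"
```

```text
wrist centre mm [ 3.2 -1.8] size [59.8 30.7] ang 0.001
tcp seat mm [  3.00515799 -39.45145208] 0.06632965751388745 t 17.3 F [-0.1  0.4  0.1]
[ 0.17628514  0.56126065 -0.3144599   1.94639906  0.267064    0.67380602
 -1.66205935]
```

drive_tool(series=[-1,0,10,-4,0,0,0,-1,-3,10,-10,0,0,0.17,-1,0,0,0,0,0,0.175,-1,0,0,0,0,0,0.175,-1,0,0,0,0,0,0.175,-1,0,0,0,0,0,0.175,-1,0,0,0,0,0,0.175,-1,0,0,0,0,0,0.175,-1,0,0,0,0,0,0.175,-1,0,0,0,0,0,0.175,-1,0,0,0,0,0,0])

```text
t: 18.68
eef_pos: [0.5644, -0.0445, 0.0805]
tool_rot: [0.0, 0.779, -0.628, 0.0]
contact_force: [-0.3, 0.6, 0.8]
gripper_width: 0.001
```

```bash
python3 m2.py top
python3 - <<'E'
from station import bot; import numpy as np
o=bot.get_obs(); print(o['q'],2*np.arctan2(o['tool_rot'][2],o['tool_rot'][1]),.2115-np.pi/2)
E
```

```text
top centre mm [1.8 0.2] size [32.6 61. ] ang -0.012
tcp seat mm [  0.0656117  -59.87154963] 0.08047210291168269 t 18.725 F [0.6 0.1 0.9]
[-0.09305772  0.52329175  0.0785741   1.95657713 -0.06307687  0.66386033
 -2.9009395 ] -1.354878763104184 -1.3592963267948965
```

drive_tool(series=[-1,0,0,8,0,0,0,-1,0,0,8,0,0,0,-1,0,0,4,0,0,0,-1,-6,0,0,0,0,0,-1,-6,0,0,0,0,0,-1,-4,0,0,0,0,0,-1,-2,0,0,0,0,0,-1,-1,0,0,0,0,0,-1,-1,0,0,0,0,0,-1,0,0,0,0,0,0])

```text
t: 19.98
eef_pos: [0.56, -0.0245, 0.0603]
tool_rot: [-0.0, 0.778, -0.628, 0.0]
contact_force: [0.5, -0.9, 0.0]
gripper_width: 0.0
```

drive_tool(series=[-1,-0.5,0,0,0,0,0,-1,-0.5,0,0,0,0,0,-1,0,0,0,0,0,0])

```text
t: 20.35
eef_pos: [0.5598, -0.0234, 0.0603]
tool_rot: [-0.0, 0.778, -0.628, 0.0]
contact_force: [0.1, 0.8, 0.2]
gripper_width: -0.004
```

drive_tool(series=[-1,-0.5,0,0,0,0,0,-1,-0.5,0,0,0,0,0,-1,0,0,0,0,0,0])

```text
t: 20.72
eef_pos: [0.5596, -0.0224, 0.0603]
tool_rot: [0.0, 0.778, -0.628, -0.0]
contact_force: [0.2, 0.4, -0.6]
gripper_width: 0.001
```

```bash
python3 m2.py top
python3 - <<'E'
from h import *
c=cam('wrist'); cv2.imwrite('pics/w7.png',c['pixels'])
E
```

```text
top centre mm [0. 3.] size [30.8 61.1] ang -0.046
tcp seat mm [  0.04030943 -37.39485777] 0.06031712198631909 t 20.775 F [-0.4 -0.1  0.2]
```

View pics/w7.png

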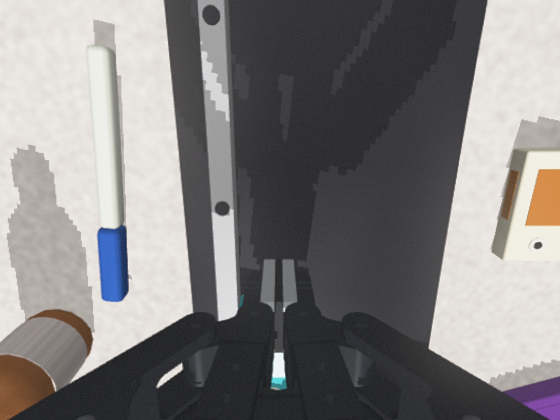

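The wrist view now faces the reader and the cassette is hidden behind the fingers (a teal sliver at (242,300)). I'll go on by force.

drive_tool(series=[-1,-0.5,0,0,0,0,0,-1,-0.5,0,0,0,0,0,-1,0,0,0,0,0,0])

```text
t: 21.2
eef_pos: [0.5594, -0.0214, 0.0603]
tool_rot: [-0.0, 0.778, -0.628, 0.0]
contact_force: [0.1, 0.0, -0.4]
gripper_width: -0.002
```

drive_tool(series=[-1,-0.5,0,0,0,0,0,-1,-0.5,0,0,0,0,0,-1,0,0,0,0,0,0])

```text
t: 21.58
eef_pos: [0.5592, -0.0205, 0.0603]
tool_rot: [-0.0, 0.778, -0.628, 0.0]
contact_force: [-0.3, -0.6, -0.4]
gripper_width: -0.005
```

```bash
python3 m2.py top
```

```text
top centre mm [0.7 4.4] size [32.8 58.8] ang -0.073
tcp seat mm [-2.85902822e-04 -3.53870101e+01] 0.06032007473286413 t 21.625 F [-0.4 -0.4  0.6]
```

drive_tool(series=[-1,-0.5,0,0,0,0,0,-1,-0.5,0,0,0,0,0,-1,0,0,0,0,0,0])

```text
t: 22.0
eef_pos: [0.5591, -0.0202, 0.0603]
tool_rot: [0.0, 0.778, -0.628, 0.0]
contact_force: [1.0, -2.5, -0.6]
gripper_width: -0.001
```

drive_tool(series=[-1,-0.5,0,0,0,0,0,-1,0,0,0,0,0,0,-1,0,0,0,0,0,0])

```text
t: 22.38
eef_pos: [0.559, -0.0201, 0.0604]
tool_rot: [0.0, 0.778, -0.628, 0.001]
contact_force: [1.0, -5.3, -1.0]
gripper_width: 0.003
```

Stalled at 5.3 N against the end stop with no upward force, so the cassette is seated. I'll hold, back off straight, rise and turn back to look.

drive_tool(series=[-1,0,0,0,0,0,0,-1,2,0,0,0,0,0,-1,8,0,0,0,0,0,-1,10,0,0,0,0,0,-1,0,0,-40,0,0,-0.17,-1,0,0,-40,0,0,-0.175,-1,0,0,-40,0,0,-0.175,-1,0,0,-40,0,0,-0.175,-1,0,0,-30,0,0,-0.175,-1,0,0,0,0,0,-0.175,-1,0,0,0,0,0,-0.175,-1,0,0,0,0,0,-0.175])

```text
t: 23.88
eef_pos: [0.563, -0.0393, 0.2504]
tool_rot: [-0.0, 1.0, 0.021, -0.0]
contact_force: [0.6, -0.3, -0.4]
gripper_width: -0.004
```

drive_tool(series=[-1,0,0,0,0,0,-0.17,-1,-20,-40,0,0,0,0,-1,0,0,0,0,0,0])

```text
t: 24.25
eef_pos: [0.5337, -0.0013, 0.2503]
tool_rot: [-0.001, 0.994, 0.105, -0.001]
contact_force: [0.3, -0.2, -0.5]
gripper_width: -0.003
```

```bash
python3 m2.py wrist
python3 - <<'E'
from h import *
exec(open('m2.py').read().split('def m')[0])
o=bot.get_obs();print(o['q'][6],2*np.arctan2(o['tool_rot'][2],o['tool_rot'][1]))
c=cam('wrist'); 
a=proj(c,[np.r_[(S[0]+x)*X+(S[1]+y)*Y,.047] for x,y in [(0,0)]])[0].astype(int); print(a)
y0=max(0,a[1]-75);x0=max(0,a[0]-100)
cv2.imwrite('pics/w8.png',cv2.resize(c['pixels'][y0:y0+150,x0:x0+200],None,fx=4,fy=4,interpolation=cv2.INTER_CUBIC)); print(x0,y0)
E
```

```text
wrist centre mm [2.6 3.9] size [30.6 59.5] ang -0.0
tcp seat mm [-20.1936456  -13.14386684] 0.2504328203888711 t 24.3 F [-0.1 -0.5  0.2]
-1.5359084837257395 0.2086080529335224
[262 162]
162 87
```

View pics/w8.png

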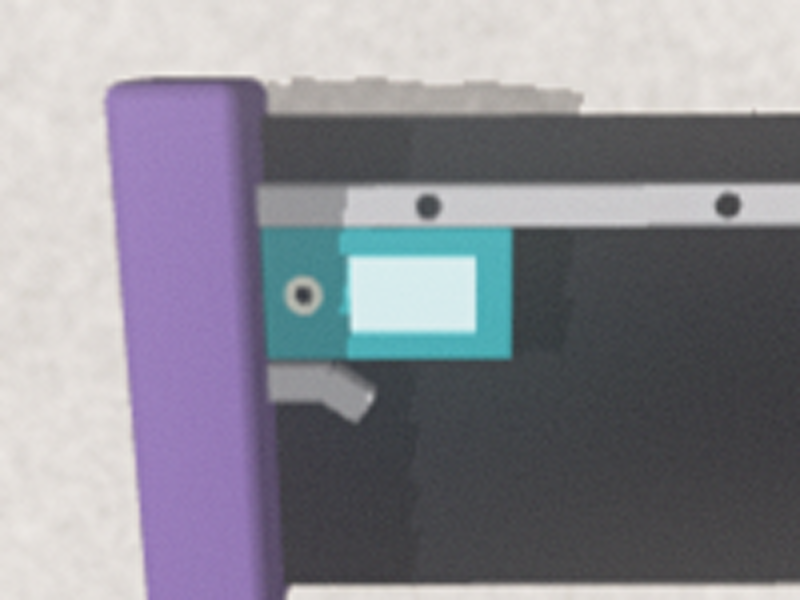

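The cassette is fully home: its front end meets the purple face (column 263 in the crop), its side is on the rail, and its angle is 0.00. Now I'll go round to the outside of the tray front and shut it.

drive_tool(series=[-1,0,-37,0,0,0,0,-1,0,-37,0,0,0,0,-1,0,-36,0,0,0,0,-1,0,0,50,0,0,0,-1,0,0,50,0,0,0,-1,0,0,50,0,0,0,-1,0,0,30,0,0,0,-1,0,0,16,0,0,0,-1,0,0,0,0,0,0])

```text
t: 25.48
eef_pos: [0.5128, 0.1035, 0.0537]
tool_rot: [0.0, 0.995, 0.103, -0.001]
contact_force: [-0.1, 0.2, 0.1]
gripper_width: 0.0
```

drive_tool(series=[-1,0,5,0,0,0,0,-1,0,5,0,0,0,0,-1,0,3,0,0,0,0,-1,0,3,0,0,0,0,-1,0,3,0,0,0,0,-1,0,3,0,0,0,0,-1,0,3,0,0,0,0,-1,0,3,0,0,0,0])

```text
t: 26.48
eef_pos: [0.5187, 0.0767, 0.0543]
tool_rot: [-0.0, 0.995, 0.103, 0.0]
contact_force: [-0.3, 2.7, 0.4]
gripper_width: -0.001
```

```bash
python3 m2.py
```

```text
tcp seat mm [-19.18838883  68.15982622] 0.05434656979471706 t 26.475 F [-0.3  2.7  0.4]
```

drive_tool(series=[-1,0,4,0,0,0,0,-1,0,4,0,0,0,0,-1,0,4,0,0,0,0,-1,0,4,0,0,0,0,-1,0,4,0,0,0,0,-1,0,4,0,0,0,0,-1,0,4,0,0,0,0,-1,0,4,0,0,0,0,-1,0,4,0,0,0,0,-1,0,4,0,0,0,0,-1,0,4,0,0,0,0,-1,0,4,0,0,0,0])

```text
t: 27.98
eef_pos: [0.5283, 0.0294, 0.0543]
tool_rot: [0.0, 0.995, 0.103, -0.0]
contact_force: [-0.7, 4.0, 0.2]
gripper_width: 0.001
```

drive_tool(series=[-1,0,4,0,0,0,0,-1,0,4,0,0,0,0,-1,0,4,0,0,0,0,-1,0,4,0,0,0,0,-1,0,4,0,0,0,0,-1,0,4,0,0,0,0,-1,0,4,0,0,0,0,-1,0,4,0,0,0,0,-1,0,4,0,0,0,0,-1,0,4,0,0,0,0,-1,0,4,0,0,0,0,-1,0,4,0,0,0,0])

```text
t: 29.48
eef_pos: [0.5382, -0.0175, 0.0543]
tool_rot: [-0.0, 0.995, 0.103, 0.0]
contact_force: [0.7, 3.0, 0.2]
gripper_width: 0.001
```

drive_tool(series=[-1,0,4,0,0,0,0,-1,0,4,0,0,0,0,-1,0,4,0,0,0,0,-1,0,4,0,0,0,0,-1,0,4,0,0,0,0,-1,0,4,0,0,0,0,-1,0,4,0,0,0,0,-1,0,4,0,0,0,0,-1,0,4,0,0,0,0,-1,0,4,0,0,0,0,-1,0,4,0,0,0,0,-1,0,4,0,0,0,0])

```text
t: 30.98
eef_pos: [0.548, -0.0645, 0.0543]
tool_rot: [0.0, 0.995, 0.103, -0.0]
contact_force: [0.2, 2.8, -0.6]
gripper_width: 0.0
```

```bash
python3 m2.py
python3 - <<'E'
from h import *
c=cam('scene'); cv2.imwrite('pics/s1.png',c['pixels'][90:290,60:360].repeat(2,0).repeat(2,1))
E
```

```text
tcp seat mm [-20.10625195 -76.12308168] 0.05430550881429232 t 30.975 F [ 0.2  2.8 -0.6]
```

drive_tool(series=[-1,0,4,0,0,0,0,-1,0,4,0,0,0,0,-1,0,4,0,0,0,0,-1,0,4,0,0,0,0,-1,0,4,0,0,0,0,-1,0,4,0,0,0,0,-1,0,3,0,0,0,0,-1,0,3,0,0,0,0,-1,0,3,0,0,0,0,-1,0,2,0,0,0,0,-1,0,2,0,0,0,0,-1,0,1,0,0,0,0])

```text
t: 32.52
eef_pos: [0.5559, -0.1015, 0.0543]
tool_rot: [-0.0, 0.995, 0.103, 0.0]
contact_force: [0.1, 2.5, 0.4]
gripper_width: -0.002
```

drive_tool(series=[-1,0,1,0,0,0,0,-1,0,1,0,0,0,0,-1,0,1,0,0,0,0,-1,0,1,0,0,0,0])

```text
t: 33.02
eef_pos: [0.5561, -0.1029, 0.0543]
tool_rot: [-0.001, 0.995, 0.104, -0.0]
contact_force: [-2.2, 11.2, 3.9]
gripper_width: 0.002
```

drive_tool(series=[-1,0,1,0,0,0,0,-1,0,1,0,0,0,0,-1,0,1,0,0,0,0])

```text
t: 33.4
eef_pos: [0.5562, -0.1031, 0.0543]
tool_rot: [-0.003, 0.994, 0.105, -0.001]
contact_force: [-5.9, 16.7, 6.1]
gripper_width: 0.001
```

It's stalled at 17 N, so the tray is at its inner stop. I'll back off, rise clear and check from the cameras numerically, since the picture limit is reached.

drive_tool(series=[-1,0,-4,0,0,0,0,-1,0,-6,0,0,0,0,-1,0,-20,0,0,0,0,-1,0,-20,0,0,0,0,-1,0,0,-50,0,0,0,-1,0,0,-50,0,0,0,-1,0,0,-50,0,0,0,-1,-40,-20,-30,0,0,0,-1,-40,-20,0,0,0,0,-1,0,0,0,0,0,0])

```text
t: 34.65
eef_pos: [0.4573, -0.0351, 0.2344]
tool_rot: [0.0, 0.995, 0.104, -0.001]
contact_force: [0.4, 0.3, 0.2]
gripper_width: -0.002
```

Run:
```python
from h import *
exec(open('m2.py').read().split('def m')[0])
o=bot.get_obs(); print(o['t'],o['eef_pos'],o['contact_force'].round(1))
old=cv2.imread('pics/top0.png')
c=cam('top'); new=c['pixels']
def purple(im,x1):
    h=cv2.cvtColor(im,cv2.COLOR_BGR2HSV); return cv2.inRange(h,(120,60,30),(155,255,255))
# scan purple runs along tray -y direction at several x at front-top height
for n in ['top','wrist']:
    c=cam(n); pm=purple(c['pixels'],0)
    for xs in (-50,-20,0):
        ys=np.arange(110,-180,-1.); Q=[np.r_[(S[0]+xs/1000)*X+(S[1]+y/1000)*Y,.065] for y in ys]
        p=np.rint(proj(c,Q)).astype(int); v=[(0<=u<560 and 0<=w<420 and pm[w,u]>0) for u,w in p]
        d=np.flatnonzero(np.diff(np.r_[0,np.array(v,int),0])); print(n,xs,[(ys[min(i,len(ys)-1)]) for i in d])
# bystanders: change between first and current top picture
d=cv2.absdiff(old,new).max(2)>60
for nm,(x0,y0,x1,y1) in dict(spare=(345,232,382,262),marker=(315,155,372,175),bottle=(295,140,318,165),rack=(238,200,278,248),pip=(195,280,290,308),box=(122,185,185,232)).items(): print(nm,int(d[y0:y1,x0:x1].sum()))
```

```text
34.65 [ 0.45734335 -0.03510396  0.23438162] [0.4 0.3 0.2]
top -50 [np.float64(-118.0), np.float64(-123.0)]
top -20 [np.float64(-118.0), np.float64(-157.0), np.float64(-165.0), np.float64(-179.0)]
top 0 [np.float64(-118.0), np.float64(-157.0), np.float64(-165.0), np.float64(-179.0)]
wrist -50 [np.float64(-119.0), np.float64(-160.0), np.float64(-166.0), np.float64(-179.0)]
wrist -20 [np.float64(-118.0), np.float64(-124.0), np.float64(-125.0), np.float64(-159.0), np.float64(-167.0), np.float64(-179.0)]
wrist 0 [np.float64(-119.0), np.float64(-159.0), np.float64(-167.0), np.float64(-179.0)]
spare 467
marker 2
bottle 0
rack 0
pip 0
box 0
```

```bash
python3 - <<'E'
from h import *
exec(open('m2.py').read().split('def m')[0])
c=cam('top'); old=cv2.imread('pics/top0.png')
for nm,im,r in [('old',old,(110,0)),('new',c['pixels'],(-80,-185))]:
    for xs in (-40,-20,0,20):
        ys=np.arange(r[0],r[1],-1.); Q=[np.r_[(S[0]+xs/1000)*X+(S[1]+y/1000)*Y,.065] for y in ys]
        p=proj(c,Q).astype(np.float32); v=cv2.remap(im,p[None,:,0],p[None,:,1],cv2.INTER_LINEAR)[0].astype(float)
        s=v[:,1]; g=np.gradient(cv2.GaussianBlur(s[:,None],(1,7),0)[:,0]); k=np.argmin(g); print(nm,xs,'outer edge',ys[k],'step',g[k].round(1))
E
python3 m2.py wrist 2>&1 | tail -1
```

```text
old -40 outer edge 70.0 step -12.2
old -20 outer edge 70.0 step -12.5
old 0 outer edge 27.0 step -14.9
old 20 outer edge 71.0 step -14.2
new -40 outer edge -117.0 step -15.3
new -20 outer edge -116.0 step -15.2
new 0 outer edge -116.0 step -14.8
new 20 outer edge -117.0 step -16.0
ValueError: need at least one array to concatenate
```

Allowing for parallax (the visible edge is the front's lower edge at z = 17 mm), the shift is 187/0.954 ≈ 196 mm. That matches the tray's full 195 mm travel, so I'll hand in.

```bash
python3 -c "
from station import bot
print(bot.get_obs()['contact_force']); print(bot.hand_in())"
```

```text
[-0.34374436 -0.19778885  0.27074146]
the job is handed in; nothing more can be done
None
```

I loaded the cassette, pushed the tray in and handed the job in with the arm clear, at about 35 s of the 59 s. No verdict was reported.

**What I did**
- I pushed the teal cassette flat against the rail: 6 N contact, square to it, about 80 mm short of home.
- I then slid it along the rail into the pocket. Near the end, the sloped back of the finger rode onto its rear edge, and backing off dragged it back 4–5 mm. I released it upward, turned the tool 90° and pushed it home with the flat finger sides until it stalled at 5 N.
- I pushed the tray in until it stalled at 17 N.

**Last checks**
- **Pocket:** before the tray was closed, the close-up showed the cassette flush with both the rail and the end stop, at an angle of 0.00 rad.
- **Tray:** the top view gives about 196 mm of travel against the nominal 195 mm, after correcting for parallax. The gap to the slot looked like 7–8 mm instead of 5 mm, which is about the pixel size of these pictures.
- **Robot:** contact force was about zero at hand-in.

**Less certain**
- **Cassette after closing:** I could not see it under the hood, so its final position is inferred from the slow push.
- **Tipping:** I only have the camera views to say it was not tipped during the ride-up. The tool rose about 0.3 mm then.
- **Bystanders:** the marker, bottle, rack, tip box and pipette looked unchanged. The spare cassette's area did differ in the top picture. I put that down to the arm or its shadow, but did not confirm it.
- **Seat position:** my first camera estimate was off by about 3–4 mm, so I found both stops by force.

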